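# Wedge the stock rack's gate shut

### The arm

A 6-joint arm with a two-finger parallel gripper is mounted at the origin on the work surface. World frame = base frame: x ahead of the robot, y to its left, z up, the work surface at z = 0. Lengths are in mm, angles in rad, forces in N, time in s.
With the tool pointing down it reaches from about 200 to 875 mm from the base axis. Payload 3.4 kg.
Tool frame: the origin (TCP) lies midway between the tips of the shut fingers; the grasp point (between the pads) lies 19 mm behind it; z points along the fingers, y is the line along which they close (so a half turn about z gives the same grasp; the last joint's range is limited). The gripper opens to 94 mm and grips with 3 to 60 N. Pads are 16 mm wide; open, the fingers measure 119 mm over their backs; the gripper's body (75 mm by 177 mm) begins 78 mm behind the grasp point.
Start: joints at [-0.121, 0.276, 1.505, -0, 1.361, -0.121], TCP at [575.035, -0.01, 205.493] pointing down, gripper open.
Joint ranges: [-2.89, 2.89], [-0.75, 2.08], [0.22, 2.7], [-1.18, 4.32], [0.11, 2.71], [-2.7, 2.7]. Speed limits (rad/s): [2.57, 2.57, 3.14, 3.14, 3.14, 3.14].

### API

Orientations are given as a unit quaternion [x, y, z, w].
In Python, from workcell import manip gives the robot as it stands. The module is installed in compiled form; this text tells all that it offers.
- The arm moves only by the tool play_rows, never from a script. Its argument "deltas" is a list of rows, each a list of 3 entries, a list of its own where there are three numbers: the shift along the tool's x, y, z in cm, then the turn about the tool's z in degrees, then the finger opening in cm, from 0 to 9.4. In form: [[[tx, ty, tz], spin, fingers], ...]. A call has 1 to 5 rows; each row shifts and turns the commanded pose from where the row before left it, along the tool's axes as they then stand; what a row does not reach is not made up. A row lasts 1/10 s, in which the tool goes at most 50 mm and 8.59 degrees, less where a joint would pass 70% of its speed; a pose out of reach is approached as far as the arm can. A call with a gripper value outside its range is refused whole. The fingers move at their own pace and stop on an object; "force" is the grip in N (left out, the last holds). Time passes only in rows, so rows that do not move let the fingers close. It gives the time, the measured TCP pose, the force and the opening at its end, in the units of the state.
- manip.observe(): the state, without advancing time (a new reading comes with each control period).
- manip.capture(name): name is "scene" or "side" or "wrist"; returns a dict with "pixels" (480x640x3 uint8, red, green, blue), "depth" (480x640 float32, mm along the optical axis (not along the pixel's ray), 0 where there is no reading), "mtx" (3x3 intrinsics, pixels), "R" (3x3) and "t" (3): a world point X has camera coordinates R X + t; the wrist camera has in their place "tool_from_camera" (4x4, takes a point from camera to tool coordinates, whose origin is the TCP and whose axes are the flange's). Camera axes: x right, y down, z forward; pixel columns grow to the right and rows downward; lengths in mm; the calibration is good to about 2 mm. A picture is of the moment at which its call begins: read the wrist's pose just before it.
- manip.sign_off(): hands the job in, once; it reports no verdict.
The state is a dict: "time_s": time; "q": joint angles; "qd": joint speeds; "joint_efforts": joint torques, N m; "position": TCP position; "tool_rot": TCP orientation; "ft_force": force on the tool from outside, world axes, zero at the start; "torque": the same for the moment, N m; "grip_width": opening from 0.0 (shut) to 1.0 (fully open).
Only numpy, scipy, OpenCV 4.12 (cv2) and the standard library are available. Lean on these libraries where they do the work, as an engineer would, in place of code of your own. Each camera call takes 0.05 s, during which the arm holds its last target. There are 200 camera calls.

### The job

The storage tub is sticking out of the counter rack and the rack's red gate hangs open. Push the tub fully back into the rack, swing the gate shut, then take the orange wedge, slide its thin end under the shut gate and tap it in until its black stripe reaches the outside of the gate, so that the gate is lifted on its hinge and jammed. Let go of everything, and leave the bottle, can and mug where they stand.

Things in the scene. Friction and masses are not known exactly. Their poses are not given: they have to be found in the camera images.
- rack: Open-topped metal counter rack, fixed; 180 mm deep (x), 212 wide (y), posts 110 high. Origin on the counter under its centre; x points from the open front (x = -90 mm) to the back, z up. Raised 4 mm deck, top 36 mm above the counter, clear space under it. Back stop's inner face at x = +85 mm; side walls at y = -100 and +100 mm, 107 high. The red gate closes the front, on the plane x = -100 mm.
- tub: Closed white storage tub with a blue lid, 150 mm (x) by 120 (y) by 80 high, about 0.5 kg, on the rack's deck, sticking out of its front. Origin at the centre of its underside; its x lies roughly along the rack's x. It slides; fully back against the back stop its origin is at rack x = +10 mm and its front face at rack x = -65 mm.
- gate (a joint): Swing angle of the red gate in rad about its vertical hinge: 0 shut (stopped there), 1.9 fully open; it opens outwards, towards rack -x, turning counter-clockwise seen from above. Light friction (0.1 N m) keeps it where it is left.
- gate_lift (a joint): How far the gate has risen on its hinge pin, m: 0 down on its stop (as at the start), 0.008 the upper stop. Lifting takes about 3.4 N plus 1.2 N for each mm (spring).
- gate_hinge (a point): The gate's hinge axis, 59 mm above the counter, at rack x = -100, y = -100 mm. The gate is a flat red panel with steel edging, 8 mm thick (4 mm either side of the plane through the axis), reaching from 2 to 190 mm from the axis (along rack +y when shut), from 18 to 100 mm above the counter: an 18 mm gap is under it.
- gate_foot (a point): Middle of the outer lower edge of the gate panel, 96 mm from the hinge axis, 18 mm above the counter when not lifted. It moves with the gate.
- wedge: Loose orange plastic wedge, 180 mm long, 44 wide, 0.15 kg. Origin at the centre of its flat underside; x points along it to the thin end (x = +90 mm, 4 mm high); the top rises evenly to 34 mm at x = -45, then is level to the thick end (x = -90). A black stripe crosses the slope 81 mm behind the thin end (22 mm high there): when it is at the gate's outer face the gate is lifted 4 mm.
- wedge_tip (a point): Middle of the wedge's thin end, at its underside. It meets the gate when 63 mm past the gate's outer face; driving it farther, to the stripe, takes about 8 to 15 N (friction about 0.6). It stays jammed when let go.
- wedge_grip (a point): Where to hold the wedge: in the level thick end, 158 mm behind the thin end, 20 mm above the underside; hold it across its 44 mm width.
- jug: Bystander: green bottle with a yellow label and red cap, 84 mm across, 200 mm high. Origin at the centre of its underside.
- can: Bystander: white-topped can with a dark green label, 72 mm across, 110 mm high. Origin at the centre of its underside.
- mug: Bystander: blue mug, 82 mm across, 95 mm high. Origin at the centre of its underside.
Things that resemble listed ones, but are neither listed nor needed, are in the scene too. Of the things that look like the tub, the largest one is meant.

How it is judged:
By the outcome, as a careful person would: the job done as asked, in the order asked, and still so for the second after the job is handed in, with the robot touching nothing.
It also fails if it takes over 67 s, if anything falls off the work surface, if the arm or the gripper's body presses on something with over 40 N, if the wrist force passes 120 N, or if a joint passes its speed limit or range.

## Working session

There is one attempt and no reset: what is moved stays moved. The work goes in short steps, Python scripts to look and compute and a tool call to move; the robot and the scene stay as the last step left them, time stands still between calls to the robot, and variables do not carry over. Pictures are saved under pics/ and viewed, on a budget of 10 in all, crops included, one or two more only if the job needs it, and the job is handed in when it is done.

Besides the shell and the picture viewer there is one more tool, called as a command line: name --argument value ..., lists and objects as JSON in quotes. play_rows: Moves the arm, as the interface text tells. Its arguments: {"type":"object","properties":{"deltas":{"type":"array"},"force":{"type":"number"}},"required":["deltas"]}

```bash
mkdir -p pics; cat > h.py <<'E'
import numpy as np, cv2
from workcell import manip
def cap(n,f=None):
    s=manip.observe(); c=manip.capture(n)
    if f: cv2.imwrite('pics/'+f,c['pixels'][:,:,::-1])
    return s,c
def cloud(c):
    d=c['depth'];K=c['mtx'];v,u=np.mgrid[0:480,0:640]
    P=np.stack([(u-K[0,2])/K[0,0]*d,(v-K[1,2])/K[1,1]*d,d],-1)
    return P
def world(c): # fixed cams
    return (cloud(c)-c['t'])@c['R']
E
python3 - <<'E'
from h import *
np.set_printoptions(precision=1,suppress=True)
for n in('scene','side'):
    s,c=cap(n,n+'0.png'); np.savez(n+'0.npz',**c)
    print(n,-c['R'].T@c['t'],c['mtx'].ravel(),(c['depth']>0).mean())
print({k:np.round(v,3) for k,v in s.items()})
E
```

```text
scene [1174.2  702.2 1078.8] [603.1   0.  319.7   0.  603.1 247.3   0.    0.    1. ] 0.9960872395833333
side [ 469.1 -919.4  810.5] [469.4   0.  322.8   0.  469.4 247.9   0.    0.    1. ] 0.996142578125
{'time_s': np.float64(0.05), 'q': array([-0.1,  0.3,  1.5, -0. ,  1.4, -0.1]), 'qd': array([ 0., -0., -0., -0., -0., -0.]), 'joint_efforts': array([  0. , -40.6, -23.8,   0.1,   0. ,   0. ]), 'position': array([574.5,   0. , 204.7]), 'tool_rot': array([ 0.7,  0.7, -0. , -0. ]), 'ft_force': array([-0.4,  0.2, -0. ]), 'torque': array([ 0., -0., -0.]), 'grip_width': np.float64(1.003)}
```

View pics/scene0.png

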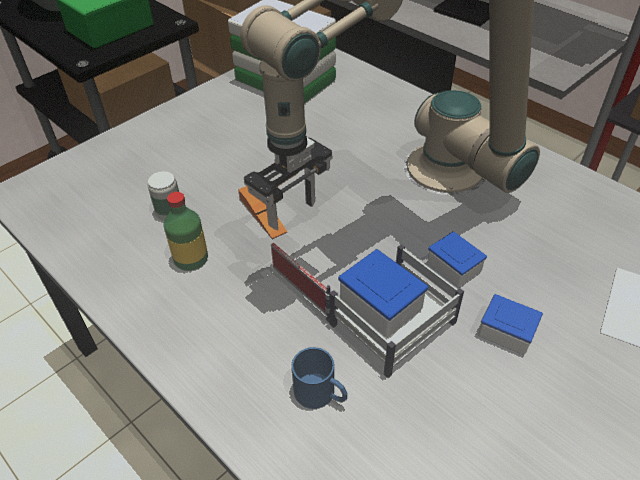

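View pics/side0.png

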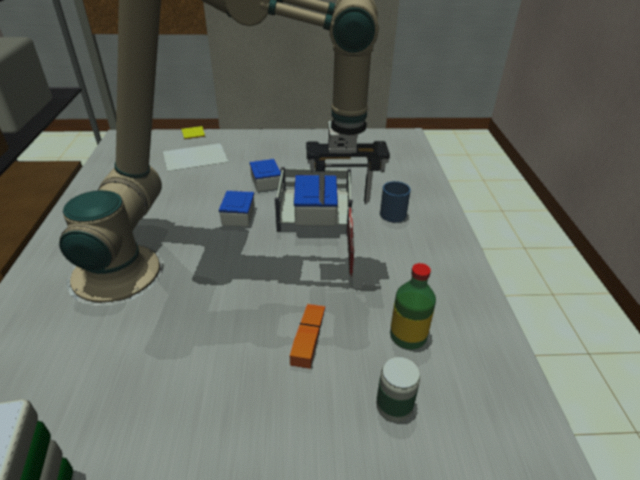

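Scene picture: the tub candidates are the blue lids at (382,280), in the rack and largest, (457,255) and (511,320). The only orange wedge is at (262,212), and the gate at (300,275). The rack front faces about world -y. Next I measure these.

```bash
cat > m.py <<'E'
from h import *
np.set_printoptions(precision=1,suppress=True)
for n in('scene','side'):
    c=dict(np.load(n+'0.npz')); W=world(c); h=cv2.cvtColor(c['pixels'],cv2.COLOR_RGB2HSV)
    H,S,V=h[...,0],h[...,1],h[...,2]; z=W[...,2]
    ms={'blue':(abs(H-115.)<9)&(S>170)&(V>60)&(z>30),'orange':(H>4)&(H<16)&(S>170)&(V>60)&(z>-5)&(z<60),
     'red':((H<5)|(H>172))&(S>110)&(z>5)&(z<115)&(W[...,0]>300)&(W[...,0]<1000),
     'rackdark':(V<75)&(S<90)&(z>100)&(z<118)&(W[...,0]>300)&(W[...,0]<1000)&(abs(W[...,1])<400)}
    for k,m in ms.items():
        N,L,st,ce=cv2.connectedComponentsWithStats(m.astype(np.uint8))
        for i in range(1,N):
            if st[i,4]<(25 if k!='rackdark' else 6): continue
            P=W[L==i]
            if k=='blue': P=P[P[:,2]>np.percentile(P[:,2],80)-6]
            (cx,cy),(a,b),ang=cv2.minAreaRect(P[:,:2].astype(np.float32))
            print(n,k,ce[i],st[i,4],'rect',np.array([cx,cy,a,b,ang]),'z',np.percentile(P[:,2],[2,50,98]),'mn',P.min(0)[:2],P.max(0)[:2])
    for nm,box in dict(jug=(160,190,215,275),can=(145,170,182,215),mug=(285,345,350,410)).items():
        if n=='scene':
            P=W[box[1]:box[3],box[0]:box[2]].reshape(-1,3);P=P[(P[:,2]>20)&(P[:,2]<230)];print(nm,P.min(0),P.max(0))
E
python3 m.py; python3 -c "
import cv2;i=cv2.imread('pics/scene0.png')[180:400,230:560];cv2.imwrite('pics/crop.png',cv2.resize(i,None,fx=2.4,fy=2.4,interpolation=2))"
```

```text
scene blue [453.3 243.3] 118 rect [267.2 230.   72.1 128.   35.7] z [50.8 54.7 58.8] mn [244.  188.8] [329.9 300.6]
scene blue [385.4 280.4] 1346 rect [832.2 395.2 900.9 182.8  30.4] z [111.2 114.9 119.3] mn [457.4 135.1] [1174.2  702.2]
scene rackdark [195.1 232.4] 66 rect [ 699.8 -194.1   50.6   10.8   13.9] z [100.3 109.1 116.9] mn [ 676.5 -205.5] [ 725.6 -187. ]
scene rackdark [172.  237.4] 43 rect [ 747.4 -217.9    9.9   31.5   26.8] z [100.5 108.  116.7] mn [ 738.2 -234.2] [ 751.7 -204.1]
scene rackdark [401.2 250.1] 21 rect [414.1 178.9   7.   23.1  21.3] z [100.6 104.2 109.9] mn [411.8 167.2] [419.  190.6]
scene rackdark [412.2 258.1] 8 rect [414.6 206.   17.5   2.8  80.2] z [100.5 101.5 103.5] mn [412.  197.3] [416.9 214.9]
scene rackdark [425.  267.6] 7 rect [418.1 245.3  15.7   4.2  87. ] z [100.2 102.4 107.1] mn [415.7 237.4] [420.5 253.2]
scene rackdark [330.  292.7] 32 rect [611.4 148.8  24.9   7.2  71.2] z [100.4 105.9 115.2] mn [604.  137.9] [615.9 161.2]
scene rackdark [456.2 291.9] 8 rect [428.3 333.9  13.9   2.9  45.7] z [101.6 105.5 111.2] mn [424.4 328. ] [432.1 
[... 1740 characters left out ...]
171.4] 10 rect [614.8 319.    8.3  16.6  67.6] z [100.5 106.6 113.3] mn [608.7 313.3] [623. 326.]
side rackdark [276.6 200.3] 18 rect [409.5 163.4   8.7   6.2   0.4] z [100.3 107.6 113.8] mn [405.2 160.3] [413.9 166.5]
side rackdark [349.6 203.3] 16 rect [607.5 142.9   6.2  22.1   3.8] z [103.2 110.9 117.5] mn [604.1 131.8] [611.  154.1]
side rackdark [298.5 206. ] 6 rect [469.2 140.6  13.5   2.5   1.2] z [102.2 103.5 103.9] mn [462.5 139.2] [476.  141.8]
side rackdark [320.5 206. ] 6 rect [528.5 133.9  13.5   2.1   2.5] z [105.5 106.  107.2] mn [521.7 132.7] [535.2 135.3]
side rackdark [329.5 206. ] 10 rect [552.7 134.    5.1  24.2  85.5] z [104.1 106.3 107.6] mn [540.5 131.4] [564.6 137.3]
```

View pics/crop.png

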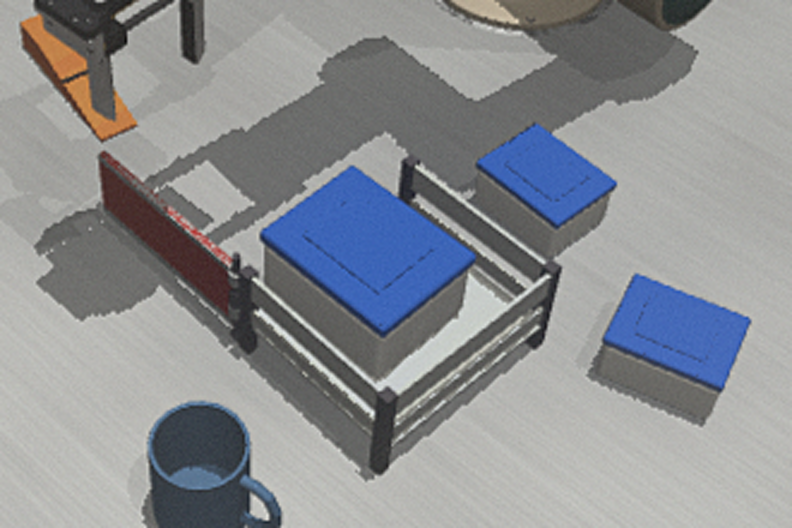

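Crop: the tub in the rack at crop (365,250) is clearly the largest. The gate is open about 90°, and the wedge's thin end, at crop (115,130), points to the rack. One cleaner measurement of the tub, wedge and bystanders follows, in rack coordinates.

```bash
cat >> h.py <<'E'
# rack frame
TH=np.deg2rad(84.6); RC=np.array([516.,242.])
RR=np.array([[np.cos(TH),-np.sin(TH)],[np.sin(TH),np.cos(TH)]])
def r2w(p): return RC+RR@np.array(p,float)
def w2r(p): return RR.T@(np.array(p,float)[:2]-RC)
E
python3 - <<'E'
from h import *
from scipy.spatial.transform import Rotation as Ro
np.set_printoptions(precision=1,suppress=True)
for n in('scene','side'):
    c=dict(np.load(n+'0.npz')); W=world(c); h=cv2.cvtColor(c['pixels'],cv2.COLOR_RGB2HSV)
    H,S,V=h[...,0],h[...,1],h[...,2]; x,y,z=W[...,0],W[...,1],W[...,2]; ok=(c['depth']>0)
    def rect(nm,m):
        P=W[m&ok]; print(n,nm,len(P),cv2.minAreaRect(P[:,:2].astype(np.float32)), np.median(P[:,2]))
    m=(abs(H-115.)<10)&(S>150)&(abs(z-116)<8)&(x>420)&(x<620)&(y>90)&(y<340)
    m=cv2.morphologyEx(m.astype(np.uint8),cv2.MORPH_OPEN,np.ones((3,3)))>0
    rect('lid',m)
    P=W[(y<-100)&(y>-500)&(x>560)&(x<900)&(z>60)&ok]
    for lo,hi,nm in((60,85,'mid'),(95,112,'cantop'),(185,210,'cap')):
        Q=P[(P[:,2]>lo)&(P[:,2]<hi)].astype(np.float32)
        if len(Q)<5: continue
        g=np.round(Q[:,:2]/10)
        from scipy.cluster.hierarchy import fclusterdata
        if len(Q)<3000:
            l=fclusterdata(Q[:,:2],12,'distance')
            for i in set(l):
                if (l==i).sum()>15: q=Q[l==i]; print(n,nm,(l==i).sum(),q.min(0),q.max(0))
    m=(H>4)&(H<16)&(S>150)&(z<60)&(x<600)&ok
    P=W[m]
    if n=='side':
        T=P[P[:,2]>30]; print('level',cv2.minAreaRect(T[:,:2].astype(np.float32)),T[:,2].max())
        pc=P[P[:,2]>6][:,:2]; print(pc.mean(0)); u,s,v=np.linalg.svd(pc-pc.mean(0),full_matrices=False);print('pca deg',np.degrees(np.arctan2(v[0,1],v[0,0])))
s=manip.observe();print(s['position'],Ro.from_quat(s['tool_rot']).as_matrix())
for p in((-160,0),(-73,0),(-181,-4)):print(p,r2w(p))
E
```

```text
scene lid 3100 ((517.5115356445312, 209.9413299560547), (152.5579833984375, 121.71388244628906), 86.93397521972656) 114.5577856488487
scene mid 281 [ 670.7 -243.8   60. ] [ 753.3 -185.6   84.8]
scene mid 141 [ 616.6 -425.7   60. ] [ 685.9 -371.7   84.7]
scene cantop 467 [ 615.1 -440.5   95.1] [ 684.6 -369.3  111.8]
scene cantop 188 [ 672.5 -251.    95. ] [ 751.7 -186.2  112. ]
scene cap 219 [ 691.  -249.7  185. ] [ 729.5 -210.3  202.4]
side lid 1082 ((518.4192504882812, 205.64224243164062), (153.7025604248047, 116.07594299316406), 89.59954833984375) 118.93524860349865
side mid 324 [ 665.3 -277.1   60. ] [ 747.9 -223.1   84.9]
side mid 338 [ 610.3 -446.6   60.2] [ 680.2 -395.9   85. ]
side cantop 946 [ 610.9 -445.1   95. ] [ 681.8 -376.2  112. ]
side cantop 248 [ 666.  -277.4   95. ] [ 746.2 -226.   111.9]
side cap 281 [ 689.3 -253.1  185.1] [ 726.6 -216.1  204.4]
level ((-19.1920166015625, 195.4307861328125), (91.5128402709961, 1434.623046875), 46.69207763671875) 51.05105678165684
[ 480.1 -244.8]
pca deg -67.8453846742445
[574.5   0.1 204.7] [[ 0.  1. -0.]
 [ 1. -0.  0.]
 [ 0. -0. -1.]]
(-160, 0) [500.9  82.7]
(-73, 0) [509.1 169.3]
(-181, -4) [502.9  61.4]
```

play_rows --deltas '[[[0,0,0],5.4,0],[[1,-2.5,0],0,0],[[2.5,-2.5,0],0,0],[[2.5,-2.6,1],0,0],[[2,0,3],0,0]]' --force 20

```text
time_s: 0.6
position: [505.6, 88.1, 167.4]
tool_rot: [0.74, 0.673, 0.002, 0.001]
ft_force: [1.2, 0.3, -0.4]
grip_width: 0.611
```

```bash
python3 - <<'E'
from h import *
np.set_printoptions(precision=3,suppress=True)
s,c=cap('wrist','w1.png'); np.savez('w1.npz',**c)
print(s['time_s'],s['position'],w2r(s['position']),s['grip_width'],s['tool_rot'],s['ft_force']);print(c['tool_from_camera'])
E
```

```text
0.6 [505.606  88.108 167.409] [-154.188   -4.134] 0.6113314983935508 [0.74  0.673 0.002 0.001] [ 1.183  0.297 -0.41 ]
[[  -0.      -0.966   -0.257   74.782]
 [   1.       0.      -0.001   -0.984]
 [   0.001   -0.257    0.966 -179.768]
 [   0.       0.       0.       1.   ]]
```

View pics/w1.png

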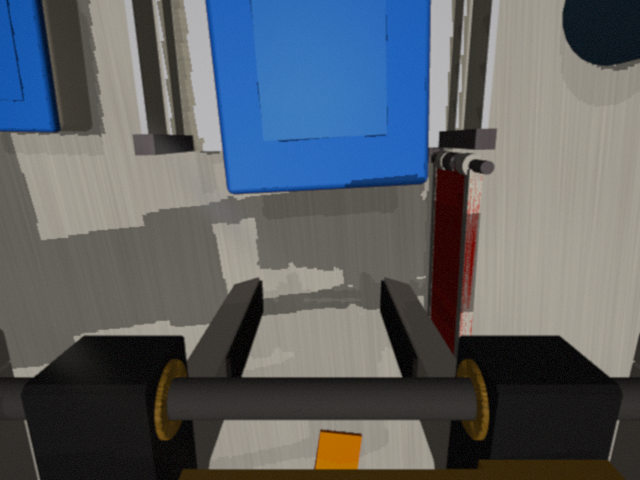

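Wrist view: the tub's front edge is at (230..425,188), the front posts at (163,145) and (467,138), the gate hinge at (460,160), and the wedge tip at (340,432). I refine the rack from the posts.

```bash
cat >> h.py <<'E'
from scipy.spatial.transform import Rotation as Ro
def wworld(s,c):
    P=cloud(c);T=c['tool_from_camera'];P=P@T[:3,:3].T+T[:3,3]
    return P@Ro.from_quat(s['tool_rot']).as_matrix().T+s['position']
E
python3 - <<'E'
from h import *
np.set_printoptions(precision=1,suppress=True)
c=dict(np.load('w1.npz')); s=manip.observe(); W=wworld(s,c)
R=np.dstack([(W[...,:2]-RC)@RR,W[...,2]])
def box(nm,u0,u1,v0,v1,zl,zh):
    P=R[v0:v1,u0:u1].reshape(-1,3);P=P[(P[:,2]>zl)&(P[:,2]<zh)]
    if len(P): print(nm,len(P),'rack',np.percentile(P,2,axis=0),np.percentile(P,98,axis=0))
box('postL',120,205,100,165,100,120);box('postR',430,505,100,150,104,120)
box('wallL',120,205,0,90,100,115);box('wallR',440,505,0,90,100,115)
box('hinge',430,505,150,175,60,125)
box('gate',420,490,175,330,90,110)
box('lid',200,440,100,200,105,130)
box('wedgetip',300,380,425,466,-5,15)
for v in (10,40,70,100):
    for nm,a,b in(('L',120,205),('R',440,505)):
        P=R[v,a:b];P=P[(P[:,2]>98)&(P[:,2]<115)];print(nm,v,P[:,1].min() if len(P) else'',P[:,1].max() if len(P) else '',P[:,0].mean() if len(P) else '')
E
```

```text
postL 810 rack [-86.4  98.  100.4] [-56.6 109.8 107. ]
postR 118 rack [ -83.2 -100.9  104. ] [-72.  -89.6 105.4]
wallL 833 rack [-49.4 102.6 100.3] [ -5.4 107.2 104.2]
wallR 563 rack [-49.3 -96.8 100.1] [ -5.  -92.5 102.1]
hinge 845 rack [-99.9 -99.9  61.8] [-86.6 -88.4 110.3]
gate 2354 rack [-202.6 -102.7   90.5] [-99.9 -61.5 107.2]
lid 18454 rack [-105.7  -58.3  108.4] [-57.4  54.9 113.1]
wedgetip 1627 rack [-407.1  -39.8   -4.9] [-369.2   20.1    5.9]
L 10 102.88507533043904 106.56216813024174 -9.43770316126326
R 10 -95.9509628291871 -92.27540913020175 -9.290144204285967
L 40 103.0208648685241 106.53969517586532 -24.34158856595378
R 40 -96.44060725157833 -92.70036895331464 -24.1185256114786
L 70 102.68545578239981 106.91069229902513 -39.93246717862531
R 70 -96.74596078079225 -92.97894672313475 -39.6762621890448
L 100 102.13013597466045 105.8808083154847 -56.015574796516766
R 100 -96.8488193413097 -92.94292887048266 -55.781240723152806
```

play_rows --deltas '[[[0,0,2.5],0,0],[[0,0,2.5],0,0],[[0,0,2.5],0,0],[[0,0,1.5],0,0],[[0,0,0],0,0]]'

```text
time_s: 1.15
position: [504.9, 86.4, 73.3]
tool_rot: [0.74, 0.673, -0.002, -0.002]
ft_force: [0.2, -0.1, 0.1]
grip_width: 0.145
```

play_rows --deltas '[[[2,0,0],0,0],[[1.5,0,0],0,0],[[1,0,0],0,0],[[1,0,0],0,0],[[1,0,0],0,0]]'

```text
time_s: 1.65
position: [513.3, 151.7, 76.1]
tool_rot: [0.739, 0.673, -0.0, 0.001]
ft_force: [-0.7, -4.2, 2.9]
grip_width: 0.006
```

play_rows --deltas '[[[0.6,0,0],0,0],[[0.5,0,0],0,0],[[0,0,0],0,0]]'

```text
time_s: 1.95
position: [514.2, 163.5, 75.4]
tool_rot: [0.74, 0.673, 0.001, -0.0]
ft_force: [-1.0, -0.1, -0.3]
grip_width: 0.006
```

play_rows --deltas '[[[0.3,0,0],0,0],[[0,0,0],0,0]]'

```text
time_s: 2.15
position: [514.3, 165.7, 75.4]
tool_rot: [0.74, 0.673, 0.0, -0.0]
ft_force: [1.0, -0.6, 0.3]
grip_width: 0.004
```

play_rows --deltas '[[[0.3,0,0],0,0],[[0.2,0,0],0,0],[[0,0,0],0,0]]'

```text
time_s: 2.45
position: [514.9, 169.2, 75.4]
tool_rot: [0.739, 0.673, -0.001, 0.001]
ft_force: [-0.2, -5.6, 1.0]
grip_width: 0.005
```

play_rows --deltas '[[[0.2,0,0],0,0],[[0,0,0],0,0]]'

```text
time_s: 2.65
position: [515.6, 169.3, 75.4]
tool_rot: [0.739, 0.674, -0.002, 0.002]
ft_force: [1.2, -10.5, 0.7]
grip_width: 0.004
```

play_rows --deltas '[[[0.2,0,0],0,0],[[0,0,0],0,0],[[0,0,0],0,0]]'

```text
time_s: 2.95
position: [516.1, 169.4, 75.5]
tool_rot: [0.739, 0.674, -0.003, 0.004]
ft_force: [2.4, -15.3, 0.7]
grip_width: 0.007
```

play_rows --deltas '[[[-2,0,0],0,0],[[-4,0,0],0,0],[[-4,0,-1],0,0],[[0,0,-4],0,0],[[0,0,-3],0,0]]'

```text
time_s: 3.45
position: [506.0, 74.4, 156.6]
tool_rot: [0.741, 0.672, 0.001, -0.0]
ft_force: [0.5, -0.3, -0.5]
grip_width: 0.001
```

```bash
sed -i 's/84.6/85.0/;s/\[516.,242.\]/[512.,245.]/' h.py; cat > w2.py <<'E'
from h import *
np.set_printoptions(precision=1,suppress=True)
s,c=cap('wrist','w2.png'); W=wworld(s,c)
R=np.dstack([(W[...,:2]-RC)@RR,W[...,2]]); P=R[c['depth']>0].reshape(-1,3)
h=cv2.cvtColor(c['pixels'],cv2.COLOR_RGB2HSV); H,S=h[...,0].astype(int),h[...,1]
print(s['position'],w2r(s['position']),s['ft_force'])
m=(abs(H-112)<14)&(S>130)&(abs(R[...,2]-114)<10)&(abs(R[...,1])<90)&(R[...,0]<85); Q=R[m]
for y0 in(-50,-25,0,25,45):
    q=Q[abs(Q[:,1]-y0)<5]; print('front x at y',y0,np.percentile(q[:,0],[1,99]))
q=Q[Q[:,0]>-60]; print('lid y',np.percentile(q[:,1],[1,99]),'x',np.percentile(q[:,0],[1,99]))
m=((H<5)|(H>172))&(S>110)&(R[...,2]>60)&(R[...,2]<115);q=W[m];print('gate',q.min(0),q.max(0))
E
python3 w2.py
```

```text
[506.   74.4 156.6] [-170.5   -8.9] [ 0.5 -0.3 -0.5]
front x at y -50 [-65.  -29.6]
front x at y -25 [-65.  -29.9]
front x at y 0 [-65.2 -29.5]
front x at y 25 [-65.1 -29.1]
front x at y 45 [-64.8 -28.5]
lid y [-68.4  46.6] x [-59.7 -29.3]
gate [591.3 -31.3  60. ] [609.8 155.  114.2]
```

The tub front is at rack x = -65 all across, so it is fully in and square. Now I go behind the gate.

play_rows --deltas '[[[-2,4,0],0,0],[[-2,4.5,0],0,0],[[-2,4,1],0,0],[[0,0,4],0,0],[[0,0,4],0,0]]'

```text
time_s: 4.0
position: [627.2, 3.0, 64.7]
tool_rot: [0.74, 0.672, 0.002, 0.001]
ft_force: [-0.1, -0.4, -0.4]
grip_width: 0.005
```

```bash
python3 -c "
from h import *
s=manip.observe();print(s['position'],w2r(s['position']),s['ft_force'],s['time_s'])"
```

```text
[627.17516133   3.00201322  64.71006587] [-231.03893465 -135.82839935] [-0.08803958 -0.41802267 -0.41883231] 4.0
```

play_rows --deltas '[[[0.1,-2,0],0,0],[[0.1,-2.3,0],0,0],[[0.3,-2.2,0],0,0],[[1,-2.4,0],0,0],[[1.2,-2.3,0],0,0]]'

```text
time_s: 4.5
position: [516.3, 41.5, 65.5]
tool_rot: [0.74, 0.672, 0.001, 0.001]
ft_force: [1.3, -0.4, -0.7]
grip_width: 0.004
```

play_rows --deltas '[[[1.9,-1.9,0],0,0],[[2.1,-1.7,0],0,0],[[1.8,-0.7,0],0,0],[[1.6,-0.5,0],0,0],[[1,-0.3,0],0,0]]'

```text
time_s: 5.0
position: [472.8, 130.7, 65.5]
tool_rot: [0.739, 0.673, 0.001, 0.0]
ft_force: [2.2, -1.2, 0.2]
grip_width: 0.007
```

```bash
python3 -c "
from h import *
s=manip.observe();print(s['position'],w2r(s['position']),s['ft_force'],s['time_s'])"
```

```text
[472.84176384 130.68454262  65.52473715] [-117.29331771   29.04597866] [ 2.21691975 -1.22115345  0.1766974 ] 5.0
```

play_rows --deltas '[[[0.4,0,0],0,0],[[0.3,0,0],0,0],[[0.2,0,0],0,0],[[0,0,0],0,0]]'

```text
time_s: 5.4
position: [472.6, 135.5, 65.2]
tool_rot: [0.739, 0.674, -0.003, 0.001]
ft_force: [-2.8, -7.1, 2.5]
grip_width: 0.007
```

The TCP stopped at rack x = -112.5, so the gate is against its stop. Retreat and go over the wedge.

play_rows --deltas '[[[-2,0,0],0,0],[[-4,0,-2],0,6.5],[[-4.5,0,-3.5],0,6.5],[[-4.5,0,-3.5],0,6.5],[[-4.5,0.6,0],0,6.5]]'

```text
time_s: 5.9
position: [464.9, -47.3, 150.8]
tool_rot: [0.74, 0.673, 0.003, 0.003]
ft_force: [1.2, -0.4, -0.2]
grip_width: 0.308
```

play_rows --deltas '[[[-4.5,0.6,0],0,6.5],[[-4.5,0.6,0],0,6.5],[[-4.5,0.6,0],0,6.5],[[-4.5,0.6,0],0,6.5],[[-4.5,0.6,0],0,6.5]]'

```text
time_s: 6.4
position: [471.0, -274.7, 146.8]
tool_rot: [0.74, 0.672, 0.001, 0.0]
ft_force: [0.4, -0.4, 0.2]
grip_width: 0.685
```

play_rows --deltas '[[[-3,0.6,0],0,6.5],[[-1,0,0],0,6.5],[[0,0,0],0,6.5]]'

```text
time_s: 6.7
position: [472.8, -313.8, 146.3]
tool_rot: [0.741, 0.672, 0.0, -0.0]
ft_force: [0.1, 0.3, -0.1]
grip_width: 0.689
```

```bash
cat > wd.py <<'E'
from h import *
import sys
np.set_printoptions(precision=2,suppress=True)
s,c=cap('wrist',sys.argv[1]); W=wworld(s,c)
h=cv2.cvtColor(c['pixels'],cv2.COLOR_RGB2HSV); H,S,V=h[...,0].astype(int),h[...,1],h[...,2]
m=((H>3)&(H<18)&(S>140)&(V>60)&(W[...,2]<60)&(c['depth']>0)).astype(np.uint8)
m=cv2.morphologyEx(m,cv2.MORPH_OPEN,np.ones((3,3)))>0
P=W[m]; print('z',np.percentile(P[:,2],[1,50,99]))
print('rect',cv2.minAreaRect(P[:,:2].astype(np.float32)), 'px',np.argwhere(m).min(0),np.argwhere(m).max(0))
u=np.polyfit(P[:,1],P[:,0],1); print('axis deg',np.degrees(np.arctan2(1,u[0])),P[:,:2].min(0),P[:,:2].max(0))
R=Ro.from_quat(s['tool_rot']).as_matrix();print(s['position'],s['time_s'],'toolx deg',np.degrees(np.arctan2(R[1,0],R[0,0])),R[:,2])
np.savez('wd.npz',P=P,pos=s['position'],R=R)
E
python3 wd.py w3.png
```

```text
z [ 6.48 31.13 35.86]
rect ((481.1935119628906, -229.69656372070312), (181.49131774902344, 46.5687255859375), 77.00586700439453) px [  0 283] [238 370]
axis deg 78.82191141401707 [ 439.46 -322.12] [ 523.28 -144.87]
[ 472.85 -313.79  146.32] 6.7 toolx deg 84.44351814882481 [-0.  0. -1.]
```

View pics/w3.png

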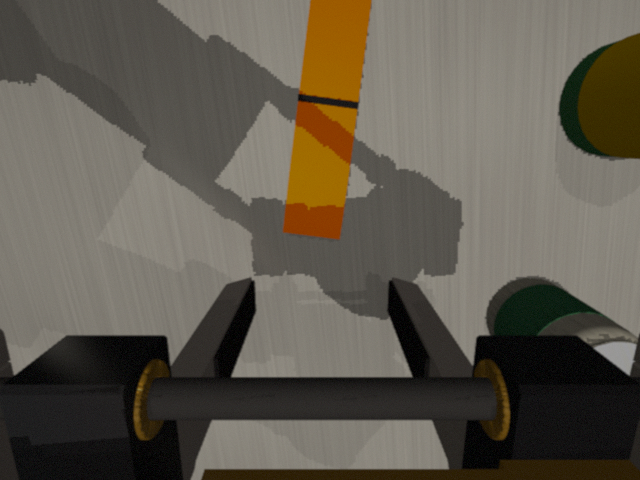

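Wrist view: thick end at (313,235), stripe at (328,101), sloping up to the thin end at the top edge (340,0). The gripper straddles the line of the wedge, and the can at (560,320) is well clear.

play_rows --deltas '[[[1.8,-0.75,1],0,6.5],[[0,0,3.5],7.4,6.5],[[0,0,4],0,6.5],[[0,0,3],0,6.5],[[0,0,1.6],0,6.5]]'

```text
time_s: 7.25
position: [465.8, -290.3, 13.7]
tool_rot: [0.781, 0.625, -0.0, -0.003]
ft_force: [-0.4, 0.5, 0.7]
grip_width: 0.696
```

play_rows --deltas '[[[0,0,0.8],0,6.5],[[0,0,0],0,6.5]]'

```text
time_s: 7.45
position: [466.9, -292.2, 7.3]
tool_rot: [0.781, 0.624, -0.0, -0.001]
ft_force: [0.6, -0.4, 0.6]
grip_width: 0.686
```

play_rows --deltas '[[[0,0,0.2],0,3.5],[[0,0,0],0,3.5],[[0,0,0],0,3.5],[[0,0,0],0,3.5],[[0,0,0],0,3.5]]' --force 50

```text
time_s: 7.95
position: [468.1, -294.5, 6.8]
tool_rot: [0.782, 0.624, 0.0, 0.001]
ft_force: [-0.0, 1.8, 4.9]
grip_width: 0.464
```

play_rows --deltas '[[[0,0,-1.5],0,3.5],[[0,0,-2],-3,3.5],[[0,0,0],-4.4,3.5],[[0,0,0],0,3.5]]'

```text
time_s: 8.35
position: [467.3, -294.3, 41.2]
tool_rot: [0.74, 0.673, -0.0, 0.0]
ft_force: [0.3, -0.7, -1.8]
grip_width: 0.466
```

```bash
python3 wd.py w4.png; python3 - <<'E'
from h import *
np.set_printoptions(precision=2,suppress=True)
d=np.load('wd.npz');L=(d['P']-d['pos'])@d['R']
print('tool-frame wedge x',np.percentile(L[:,0],[.5,99.5]));
for a,b in((-15,30),(30,60),(60,90),(90,120),(120,150)):
    q=L[(L[:,0]>a)&(L[:,0]<b)]
    if len(q)>50: print(a,len(q),np.percentile(q[:,1],[1,99]),np.percentile(q[:,2],[50]))
print(w2r(d['pos']))
E
```

```text
z [52.   57.26 59.88]
rect ((469.9337463378906, -212.59884643554688), (23.335786819458008, 54.470890045166016), 51.920406341552734) px [ 59 268] [154 374]
axis deg 127.01040122662151 [ 452.55 -227.39] [ 494.11 -187.44]
[ 467.28 -294.29   41.18] 8.35 toolx deg 84.58524996504013 [ 0. -0. -1.]
tool-frame wedge x [ 69.42 104.25]
60 2635 [-21.89  18.42] [-16.86]
90 979 [-22.36  -6.42] [-12.99]
[-541.14   -2.45]
```

```bash
sed -i 's/W\[...,2\]<60/W[...,2]<95/' wd.py; cat > wl.py <<'E'
from h import *
np.set_printoptions(precision=2,suppress=True)
d=np.load('wd.npz');L=(d['P']-d['pos'])@d['R'];L=L[(L[:,0]>8)&(abs(L[:,1])<50)]
print('tool-frame wedge x',np.percentile(L[:,0],[.5,99.7]));
for a in range(10,160,20):
    q=L[(L[:,0]>a)&(L[:,0]<a+20)]
    if len(q)>50: print(a,len(q),np.percentile(q[:,1],[1,99]),np.median(q[:,2]))
print(w2r(d['pos']),d['pos'])
E
python3 wd.py w5.png; python3 wl.py
```

```text
z [52.52 67.92 69.68]
rect ((468.463134765625, -264.57415771484375), (152.0343017578125, 64.1061019897461), 84.69290924072266) px [ 59 268] [354 377]
axis deg 86.94732010381163 [ 429.52 -343.23] [ 494.88 -187.18]
[ 466.99 -293.98   40.69] 8.4 toolx deg 84.51103417497508 [-0.  0. -1.]
tool-frame wedge x [  8.24 103.32]
10 4932 [-22.49  20.67] -27.656541425152426
30 458 [-21.85  21.09] -27.183507084757686
50 1986 [-6.44 21.15] -19.940787870146274
70 2853 [-21.84  19.57] -17.041012480796645
90 964 [-22.33  -6.63] -12.991922186951914
[-540.85   -2.13] [ 466.99 -293.98   40.69]
```

View pics/w5.png

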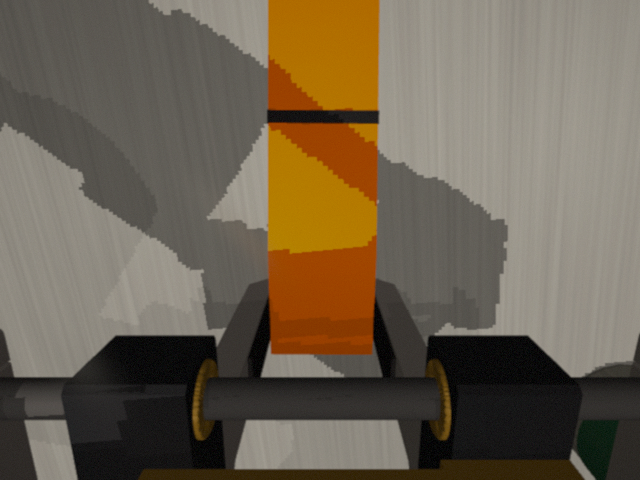

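Wedge held square (stripe at row 116, edges 268..378). I locate the stripe in the tool frame.

```bash
cat > st.py <<'E'
from h import *
np.set_printoptions(precision=2,suppress=True)
s,c=cap('wrist'); W=wworld(s,c); R=Ro.from_quat(s['tool_rot']).as_matrix(); L=(W-s['position'])@R
V=c['pixels'].max(2); G=V[:,300:345].mean(1); 
r=np.arange(60,200); k=r[np.argmin(G[60:200])]; dark=[i for i in range(k-15,k+15) if G[i]<G[k]+40]
print('rows',dark); q=L[dark][:,285:360].reshape(-1,3); print('stripe tool x',q[:,0].min(),np.median(q[:,0]),q[:,0].max(),'z',np.median(q[:,2]))
print('thick end', L[352,300:345].mean(0)); print(w2r(s['position']),s['position'])
E
python3 st.py
```

```text
rows [111, 112, 113, 114, 115, 116, 117, 118, 119, 120, 121, 122]
stripe tool x 74.7795395774839 83.10694884617425 85.34514198953833 z -16.26094628357217
thick end [-14.87  -0.82 -27.64]
[-540.71   -2.01] [ 466.87 -293.83   40.42]
```

play_rows --deltas '[[[4,0.05,0],0,3.5],[[4.5,0,0],0,3.5],[[4.5,0.05,0],0,3.5],[[4,0.05,0],0,3.5],[[0,0.05,0],0,3.5]]'

```text
time_s: 9.0
position: [483.9, -120.3, 40.2]
tool_rot: [0.738, 0.674, -0.0, -0.002]
ft_force: [-0.8, -0.6, -1.4]
grip_width: 0.465
```

play_rows --deltas '[[[1,0,1.5],0,3.5],[[1,0,1.3],0,3.5],[[0,0,0.3],0,3.5],[[0,0,0.2],0,3.5],[[0,0,0],0,3.5]]'

```text
time_s: 9.5
position: [487.5, -106.1, 7.9]
tool_rot: [0.74, 0.673, -0.0, 0.0]
ft_force: [0.4, 0.4, -1.5]
grip_width: 0.462
```

play_rows --deltas '[[[3,0,0],0,3.5],[[3,0,0],0,3.5],[[3,0,0],0,3.5],[[2.5,0,0],0,3.5],[[1.2,0,0],0,3.5]]'

```text
time_s: 10.0
position: [499.9, 22.2, 8.5]
tool_rot: [0.739, 0.673, 0.001, 0.0]
ft_force: [0.0, 0.2, -1.3]
grip_width: 0.466
```

```bash
python3 - <<'E'
from h import *
np.set_printoptions(precision=2,suppress=True)
s,c=cap('wrist','w6.png');print(s['position'],w2r(s['position']),s['ft_force'],s['grip_width'],s['time_s'])
E
```

```text
[499.88  22.25   8.48] [-222.96   -7.34] [ 0.02  0.22 -1.26] 0.46553207554978887 10.0
```

View pics/w6.png

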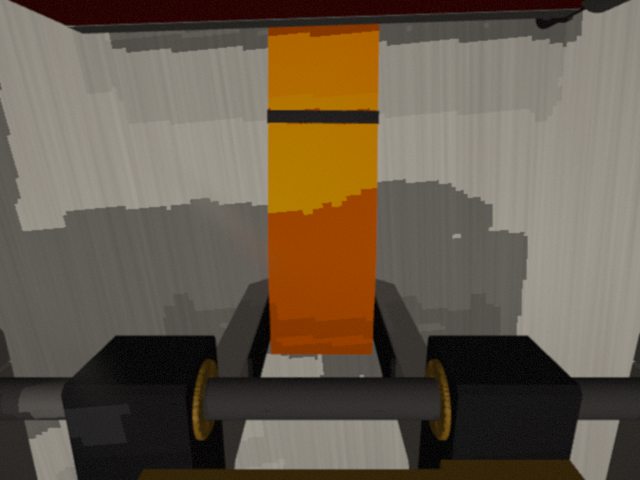

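Wedge tip is under the gate, and its centre line is good. The gate's lower edge runs from (80,31) to (575,14), slightly skewed, so I measure the gate angle.

```bash
cat > ga.py <<'E'
from h import *
np.set_printoptions(precision=1,suppress=True)
for n in('wrist','scene'):
    s,c=cap(n,'g_%s_%d.png'%(n,int(s['time_s']*100) if 0 else 0)); W=wworld(s,c) if n=='wrist' else world(c)
    R=np.dstack([(W[...,:2]-RC)@RR,W[...,2]]); h=cv2.cvtColor(c['pixels'],cv2.COLOR_RGB2HSV);H,S=h[...,0].astype(int),h[...,1]
    m=(R[...,0]>-150)&(R[...,0]<-80)&(R[...,1]>-80)&(R[...,1]<85)&(c['depth']>0)&((R[...,2]>12)&(R[...,2]<60) if n=='wrist' else (R[...,2]>88)&(R[...,2]<112))
    if n=='wrist': m&=~((H>3)&(H<18)&(S>140))
    for y in range(-70,90,20):
        q=R[m&(abs(R[...,1]-y)<10)]
        if len(q)>5: print(n,y,len(q),'x',np.percentile(q[:,0],[3,50,97]),'z',np.percentile(q[:,2],[3,97]))
E
python3 ga.py
```

```text
wrist -70 1141 x [-104.4 -103.9 -103.5] z [19.4 43.2]
wrist -50 1235 x [-104.9 -104.4 -103.9] z [19.6 45.3]
wrist -30 2736 x [-148.6 -118.4 -104.5] z [20.  46.2]
wrist -10 5438 x [-148.5 -128.2 -105.1] z [18.9 46.8]
wrist 10 4657 x [-148.7 -124.5 -105.5] z [18.9 49.4]
wrist 30 1713 x [-106.8 -106.3 -105.8] z [19.9 52.7]
wrist 50 1852 x [-107.3 -106.8 -106.3] z [20.  54.9]
wrist 70 1948 x [-107.8 -107.3 -106.8] z [20.4 56.7]
scene -70 54 x [-102.5  -95.4  -93.2] z [ 88.5 101.1]
scene -50 47 x [-103.4  -97.   -93.9] z [ 88.7 100.5]
scene -30 48 x [-103.5  -96.3  -94.5] z [ 89.  101.9]
scene -10 46 x [-104.3  -98.   -94.1] z [ 91.1 101.1]
scene 10 47 x [-104.3  -97.7  -94.4] z [ 89.3 101.8]
scene 30 39 x [-104.6  -99.2  -95.4] z [ 89.4 100.9]
scene 50 42 x [-105.5  -99.2  -96.1] z [ 90.8 101.2]
scene 70 43 x [-106.1  -99.4  -95.3] z [ 88.4 101.7]
```

```bash
python3 - <<'E'
from h import *
np.set_printoptions(precision=1,suppress=True)
for n in('scene','side'):
    c=cap(n)[1];W=world(c); R=np.dstack([(W[...,:2]-RC)@RR,W[...,2]]);z=R[...,2];ok=c['depth']>0
    print(n,'back bar (x vs y)')
    for nm,ax,oth,lo,hi in(('back',0,1,78,105),('wallL',1,0,92,115),('wallR',1,0,-115,-88)):
        m=ok&(z>97)&(z<112)&(R[...,ax]>lo)&(R[...,ax]<hi)&(abs(R[...,oth])<75)
        q=R[m]; 
        if len(q)>30:
            p=np.polyfit(q[:,oth],q[:,ax],1); print(nm,len(q),'slope deg',np.degrees(p[0]),'offset',p[1])
E
```

```text
scene back bar (x vs y)
back 360 slope deg 0.4620080721259966 offset 87.41581772289209
wallL 227 slope deg 0.4360768178191552 offset 95.0687742108199
wallR 257 slope deg 0.5698297966677875 offset -104.9547349967461
side back bar (x vs y)
wallL 58 slope deg 0.6130799820394564 offset 96.02550594133633
wallR 45 slope deg 0.9161231503906524 offset -102.82387147178748
```

The rack yaw is confirmed near 85°, so the gate has crept about 1.4° open. I set the wedge down here and shut the gate again before driving the wedge.

play_rows --deltas '[[[0,0,0.1],0,6.5],[[0,0,0],0,6.5],[[0,0,0],0,6.5],[[0,0,-1.5],0,6.5],[[0,0,-3],0,6.5]]'

```text
time_s: 10.75
position: [497.2, 21.1, 50.6]
tool_rot: [0.74, 0.673, -0.002, -0.002]
ft_force: [0.9, -0.4, 0.3]
grip_width: 0.688
```

play_rows --deltas '[[[0,0,-3],0,0],[[1,-3,0],0,0],[[2,-4,0],0,0],[[1,0,0],0,0],[[0,0,0],0,0]]'

```text
time_s: 11.25
position: [433.2, 68.4, 82.2]
tool_rot: [0.739, 0.674, 0.001, 0.0]
ft_force: [0.3, -0.5, 0.6]
grip_width: 0.302
```

play_rows --deltas '[[[0,0,1],0,0],[[0,0,1],0,0],[[0,0,0],0,0]]'

```text
time_s: 11.55
position: [432.6, 67.1, 60.0]
tool_rot: [0.74, 0.673, -0.001, -0.001]
ft_force: [-0.6, 0.2, -0.3]
grip_width: 0.043
```

```bash
python3 -c "
from h import *
s=manip.observe();print(s['position'],w2r(s['position']),s['ft_force'],s['time_s'],s['grip_width'])"
```

```text
[432.60718958  67.11739183  59.9955729 ] [-184.1252505    63.58720597] [-0.57465812  0.18600142 -0.2711742 ] 11.55 0.04316491166760344
```

play_rows --deltas '[[[3,0,0],0,0],[[2,0,0],0,0],[[1,0,0],0,0],[[0.6,0,0],0,0],[[0,0,0],0,0]]'

```text
time_s: 12.05
position: [439.6, 133.5, 61.6]
tool_rot: [0.739, 0.673, -0.0, 0.0]
ft_force: [-0.0, -0.6, 0.4]
grip_width: 0.002
```

play_rows --deltas '[[[0.4,0,0],0,0],[[0.2,0,0],0,0],[[0.2,0,0],0,0],[[0,0,0],0,0]]'

```text
time_s: 12.45
position: [439.8, 138.8, 61.7]
tool_rot: [0.739, 0.674, -0.002, 0.001]
ft_force: [0.1, -7.7, 0.2]
grip_width: 0.006
```

```bash
python3 -c "
from h import *
s=manip.observe();print(s['position'],w2r(s['position']),s['ft_force'],s['time_s'],s['grip_width'])"
```

```text
[439.75142734 138.78442051  61.69094262] [-112.10827516   62.71634731] [ 0.07595547 -7.73596424  0.21204847] 12.45 0.0055511608979537394
```

play_rows --deltas '[[[0.3,0,0],0,0],[[0,0,0],0,0],[[-0.5,0,0],0,0],[[-0.5,0,0],0,0],[[-1,0,0],0,0]]'

```text
time_s: 12.95
position: [438.9, 124.5, 62.0]
tool_rot: [0.74, 0.673, 0.001, -0.0]
ft_force: [-0.2, 0.2, 0.1]
grip_width: 0.004
```

play_rows --deltas '[[[-2.5,0,0],0,0],[[-3,0,-2],0,6.5],[[-3,3,-2],0,6.5],[[-0.8,4,0],0,6.5],[[0,0,0],0,6.5]]'

```text
time_s: 13.45
position: [505.9, 22.7, 103.2]
tool_rot: [0.741, 0.672, 0.003, 0.003]
ft_force: [-0.5, 0.5, -0.2]
grip_width: 0.31
```

```bash
python3 ga.py; python3 wd.py w7.png;python3 wl.py
```

```text
wrist -70 451 x [-103.7 -103.4 -103.1] z [19.8 58.9]
wrist -50 465 x [-103.9 -103.5 -103.3] z [20.4 59.2]
wrist -30 1007 x [-148.5 -125.5 -103.5] z [17.9 58.2]
wrist -10 1805 x [-148.8 -131.1 -103.7] z [16.9 55.8]
wrist 10 1457 x [-149.2 -129.  -103.9] z [16.7 57. ]
wrist 30 464 x [-104.6 -104.3 -103.9] z [19.9 59.4]
wrist 50 457 x [-104.8 -104.5 -104.1] z [20.6 59. ]
wrist 70 468 x [-105.  -104.6 -104.3] z [19.9 58.9]
scene -70 49 x [-101.6  -95.6  -92.5] z [ 88.8 100.7]
scene -50 43 x [-102.2  -96.   -92.6] z [ 90.  101.1]
scene -30 46 x [-103.   -96.4  -92.9] z [ 89.1 101. ]
scene -10 50 x [-103.5  -95.4  -93.1] z [ 88.8 100.8]
scene 10 45 x [-102.8  -96.4  -93.4] z [ 89.1 102.3]
scene 30 42 x [-103.1  -97.   -93.1] z [ 89.5 100.3]
scene 50 45 x [-102.2  -97.   -92.3] z [ 88.8 100.7]
scene 70 45 x [-104.5  -96.8  -93.2] z [ 88.6 100.8]
z [13.54 33.89 35.92]
rect ((502.6119384765625, 67.25546264648438), (151.0758056640625, 46.65027618408203), 83.31989288330078) px [ 68 289] [285 358]
axis deg 83.27587945428725 [470.74  -5.07] [532.72 144.98]
[499.63  24.8  101.61] 13.55 toolx deg 84.51721813590304 [-0.  0. -1.]
tool-frame wedge x [  8.18 117.07]
10 2082 [-21.96  21.07] 67.2360199047557
30 1591 [-21.35  21.08] 69.92333976676358
90 644 [-20.99  21.96] 85.3026836315732
110 827 [-21.46  21.97] 86.80518849311487
[-220.44   -6.87] [499.63  24.8  101.61]
```

View pics/w7.png

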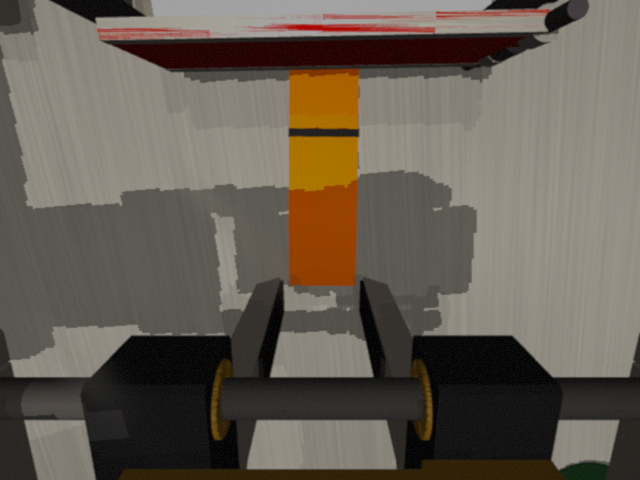

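Now the gate is shut (slope within calibration error) and the wedge lies undisturbed. Regrip and drive it in.

play_rows --deltas '[[[0,0,0],0,6.5],[[-0.1,0,2],0,6.5],[[0,0,3],0,6.5],[[0,0,3],0,6.5],[[0,0,1.3],0,6.5]]'

```text
time_s: 14.1
position: [496.3, 25.2, 6.6]
tool_rot: [0.739, 0.673, -0.002, -0.002]
ft_force: [-0.3, -0.1, 0.1]
grip_width: 0.687
```

play_rows --deltas '[[[0,0,0],0,3.5],[[0,0,0],0,3.5],[[0,0,0],0,3.5],[[0,0,0],0,3.5],[[0,0,0],0,3.5]]' --force 60

```text
time_s: 14.6
position: [500.2, 24.4, 9.9]
tool_rot: [0.74, 0.673, 0.001, 0.001]
ft_force: [-0.6, 1.2, 4.3]
grip_width: 0.462
```

```bash
python3 -c "
from h import *
s=manip.observe();print(s['position'],w2r(s['position']),s['ft_force'],s['time_s'],s['grip_width'])";python3 st.py
```

```text
[500.16760758  24.4219022    9.91657818] [-220.76999249   -7.43728136] [-0.59387238  1.20537782  4.33712854] 14.6 0.46200998732260784
rows [123, 124, 125, 126, 127, 128, 129, 130, 131, 132, 133]
stripe tool x 74.78101952014934 78.79349384443137 80.8236671966317 z -13.2211542864894
thick end [-16.61  -0.81 -24.68]
[-220.77   -7.44] [500.17  24.42   9.92]
```

play_rows --deltas '[[[0.8,0,0],0,3.5],[[0.6,0,0],0,3.5],[[0.4,0,0],0,3.5],[[0.4,0,0],0,3.5],[[0,0,0],0,3.5]]'

```text
time_s: 15.15
position: [502.6, 45.4, 9.9]
tool_rot: [0.739, 0.674, 0.0, 0.001]
ft_force: [-0.6, -2.5, 4.8]
grip_width: 0.461
```

play_rows --deltas '[[[0.3,0,0],0,3.5],[[0.3,0,0],0,3.5],[[0.3,0,0],0,3.5],[[0.3,0,0],0,3.5],[[0,0,0],0,3.5]]'

```text
time_s: 15.65
position: [503.6, 55.5, 9.9]
tool_rot: [0.739, 0.674, -0.001, 0.002]
ft_force: [-1.1, -8.4, 6.0]
grip_width: 0.466
```

```bash
python3 -c "
from h import *
s=manip.observe();print(s['position'],w2r(s['position']),s['ft_force'],s['time_s'],s['grip_width'])"; sed -i 's/R\[...,2\]<60/R[...,2]<70/' ga.py; python3 ga.py|grep wrist; python3 st.py
```

```text
[503.58999279  55.50724524   9.90148527] [-189.50465804   -8.13737719] [-1.11141712 -8.36813651  5.95577806] 15.65 0.46552716537453254
wrist -70 820 x [-103.6 -103.3  -80.1] z [22.3 68.5]
wrist -50 848 x [-103.7 -103.4  -80.1] z [24.4 68.8]
wrist -30 2334 x [-132.1 -112.7  -80.4] z [22.  66.4]
wrist -10 4820 x [-139.8 -120.2  -80.8] z [22.1 62.4]
wrist 10 4219 x [-143.7 -120.8  -80.7] z [22.1 62.8]
wrist 30 941 x [-104.3 -104.   -80.2] z [23.5 68.6]
wrist 50 917 x [-104.5 -104.2  -80.2] z [23.5 67.7]
wrist 70 978 x [-104.6 -104.3  -80.2] z [25.7 68.2]
rows [109, 110, 123, 124, 125, 126, 127, 128, 129, 130, 131, 132, 133]
stripe tool x 74.78093940162702 79.17867234241317 85.7106616663156 z -13.734271578360506
thick end [-16.62  -0.81 -24.67]
[-189.48   -8.14] [503.6   55.53   9.91]
```

play_rows --deltas '[[[0.3,0,0],0,3.5],[[0.2,0,0],0,3.5],[[0.1,0,0],0,3.5],[[0,0,0],0,3.5]]'

```text
time_s: 16.2
position: [504.0, 60.6, 9.9]
tool_rot: [0.739, 0.674, -0.001, 0.003]
ft_force: [-0.4, -10.9, 5.6]
grip_width: 0.466
```

```bash
python3 - <<'E'
from h import *
s,c=cap('wrist');print(s['position'],w2r(s['position']),s['ft_force'],s['grip_width'])
i=c['pixels'][40:200,220:440,::-1];cv2.imwrite('pics/w8.png',cv2.resize(i,None,fx=3,fy=3,interpolation=0))
E
python3 st.py
```

```text
[504.03350505  60.58188712   9.90058783] [-184.41067207   -8.13691757] [ -0.44708964 -10.87016629   5.57001198] 0.46617667234237237
rows [114, 115, 116, 117, 118, 119, 120, 121, 122, 124, 125, 126, 127, 128, 129, 130, 131, 132, 133]
stripe tool x 74.78072417896442 79.9516183096493 80.70159161672879 z -15.304067331164674
thick end [-16.76  -0.8  -24.43]
[-184.41   -8.13] [504.02  60.58   9.9 ]
```

View pics/w8.png

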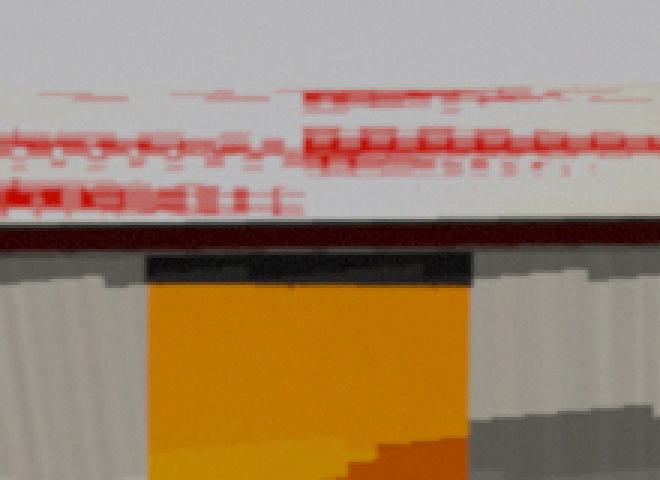

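Crop: the stripe (rows 252-288) sits right at the gate's outer face, still just fully visible. About 2.5 mm more.

play_rows --deltas '[[[0.2,0,0],0,3.5],[[0.1,0,0],0,3.5],[[0,0,0],0,3.5]]'

```text
time_s: 16.6
position: [504.2, 63.3, 9.9]
tool_rot: [0.739, 0.674, -0.002, 0.003]
ft_force: [-0.7, -12.7, 6.5]
grip_width: 0.463
```

```bash
python3 - <<'E'
from h import *
s,c=cap('wrist');print(s['position'],w2r(s['position']),s['ft_force'],s['grip_width'])
h=c['pixels'].astype(int)
for r in range(112,140): print(r,h[r,300:345].mean(0).round(),h[r,200:250].mean(0).round()) if r%1==0 else 0
E
```

```text
[504.24934622  63.25061992   9.90228333] [-181.7332828    -8.11934202] [ -0.69628219 -12.73395948   6.52382066] 0.4628414208693259
112 [183. 127. 125.] [184.  81.  77.]
113 [183. 124. 122.] [185.  35.  27.]
114 [183. 120. 118.] [185.  23.  11.]
115 [184.  97.  94.] [185.  24.  12.]
116 [185.  69.  62.] [185.  17.   5.]
117 [185.  57.  50.] [185.  13.   4.]
118 [185.  50.  42.] [185.  13.   4.]
119 [185.  54.  47.] [185.  13.   4.]
120 [185.  57.  50.] [185.  16.   6.]
121 [185.  70.  63.] [185.  31.  22.]
122 [185.  61.  55.] [185.  58.  52.]
123 [185.  69.  61.] [185.  72.  66.]
124 [185.  79.  76.] [185.  47.  40.]
125 [179. 134. 134.] [185.  57.  49.]
126 [151. 144. 145.] [182. 104.  96.]
127 [82. 78. 78.] [158. 141. 132.]
128 [40. 12. 10.] [89. 86. 80.]
129 [51. 26. 22.] [43. 19. 16.]
130 [64. 48. 44.] [49. 20. 17.]
131 [41. 35. 33.] [67. 52. 48.]
132 [19. 18. 18.] [77. 73. 68.]
133 [20. 15. 15.] [86. 83. 78.]
134 [56. 26. 10.] [87. 85. 79.]
135 [109.  49.   1.] [87. 84. 78.]
136 [142.  67.   0.] [87. 84. 78.]
137 [156.  79.   0.] [90. 87. 80.]
138 [166.  92.   0.] [98. 94. 88.]
139 [176. 104.   0.] [110. 107.  99.]
```

Only the rear ~3 rows of the stripe show, so it has reached the face. Release and withdraw upward.

play_rows --deltas '[[[0,0,0],0,6],[[0,0,0],0,6.5],[[0,0,0],0,6.5],[[0,0,0],0,6.5]]'

```text
time_s: 17.05
position: [503.4, 67.4, 8.8]
tool_rot: [0.74, 0.673, 0.0, -0.0]
ft_force: [0.1, 0.2, 0.1]
grip_width: 0.688
```

play_rows --deltas '[[[-0.2,0,-1.5],0,6.5],[[-0.2,0,-2.5],0,6.5],[[-1,0,-4],0,6.5],[[-2,0,-4],0,6.5],[[0,0,0],0,6.5]]'

```text
time_s: 17.55
position: [504.2, 31.8, 133.9]
tool_rot: [0.74, 0.673, 0.004, 0.004]
ft_force: [1.0, -0.5, -0.3]
grip_width: 0.692
```

```bash
python3 - <<'E'
from h import *
np.set_printoptions(precision=1,suppress=True)
s,c=cap('wrist','w9.png');W=wworld(s,c);print(s['position'],s['ft_force'],s['grip_width'],s['time_s'])
R=np.dstack([(W[...,:2]-RC)@RR,W[...,2]]);h=cv2.cvtColor(c['pixels'],cv2.COLOR_RGB2HSV);H,S=h[...,0].astype(int),h[...,1]
m=(R[...,0]>-112)&(R[...,0]<-92)&(R[...,2]>15)&(R[...,2]<125)&(c['depth']>0)
for y in(-75,-50,40,60,80):
    q=R[m&(abs(R[...,1]-y)<8)];f=q[(q[:,2]<85)];print('gate y',y,'face x',np.median(f[:,0]),'z',np.percentile(q[:,2],[2,98]))
o=(H>3)&(H<18)&(S>140)&(R[...,2]<45)&(R[...,1]>-40)&(R[...,1]<30);q=R[o];q=q[q[:,2]>28];print('wedge thick end x',np.percentile(q[:,0],.5),'y',np.percentile(q[:,1],[1,99]),'=> tip',np.percentile(q[:,0],.5)+180)
b=(abs(H-112)<14)&(S>130)&(abs(R[...,2]-114)<10)&(abs(R[...,1])<90);print('tub front',np.percentile(R[b][:,0],.5))
for n in('scene','side'):
    c=cap(n,n+'9.png')[1];a=np.load(n+'0.npz');W0,W1=world(a),world(c)
    P=lambda W:W[(W[...,2]>60)&(W[...,2]<205)&(W[...,0]>590)&(W[...,0]<900)&(W[...,1]<-150)&(W[...,1]>-460)]
    M=lambda W:W[(W[...,2]>60)&(W[...,2]<100)&(W[...,0]>690)&(W[...,0]<900)&(W[...,1]<400)&(W[...,1]>180)]
    print(n,P(W0).mean(0),P(W1).mean(0),M(W0).mean(0),M(W1).mean(0))
E
```

```text
[504.2  31.8 133.9] [ 1.  -0.5 -0.3] 0.6920957459604813 17.55
gate y -75 face x -103.26671327509854 z [ 30.  105.3]
gate y -50 face x -103.46583915341662 z [ 27.1 105.2]
gate y 40 face x -104.11388833343582 z [ 26.6 105.3]
gate y 60 face x -104.25722339732405 z [ 29.2 105.4]
gate y 80 face x -104.41598159903857 z [ 27.9 105.3]
wedge thick end x -201.8377785017997 y [-28.7  14.8] => tip -21.837778501799704Traceback (most recent call last):
  File "<stdin>", line 9, in <module>
    return _quantile_unchecked(
        a, q, axis, out, overwrite_input, method, keepdims, weights)
    return _ureduce(a,
                    func=_quantile_ureduce_func,
    ...<5 lines>...
                    overwrite_input=overwrite_input,
                    method=method)
    r = func(a, **kwargs)
    result = _quantile(arr,
                       quantiles=q,
    ...<2 lines>...
                       out=out,
                       weights=wgt)
    slices_having_nans = np.isnan(arr[-1, ...])
                                  ~~~^^^^^^^^^
IndexError: index -1 is out of bounds for axis 0 with size 0
```

View pics/w9.png

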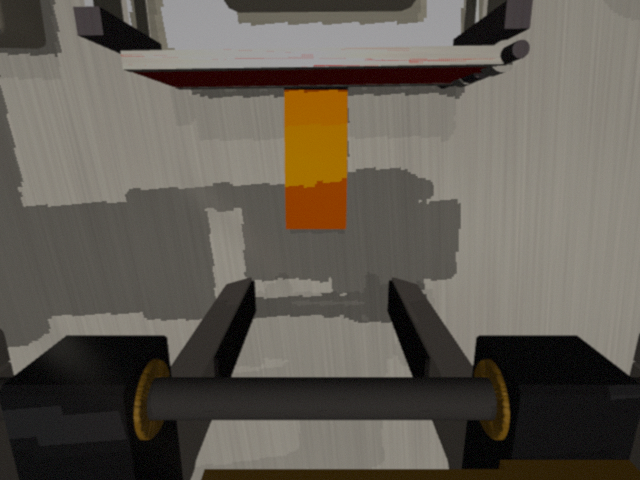

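The wedge stays jammed under the shut gate: top edge about 105 mm against 101 before, tip at rack x ≈ -22. Back off and check the tub and bystanders.

play_rows --deltas '[[[-3,0,-3],0,6.5],[[-3,0,-3],0,6.5],[[-2,0,-2],0,6.5],[[0,0,0],0,6.5],[[0,0,0],0,6.5]]'

```text
time_s: 18.1
position: [492.0, -45.6, 207.3]
tool_rot: [0.74, 0.673, -0.0, -0.001]
ft_force: [-0.4, -0.1, -0.4]
grip_width: 0.697
```

```bash
python3 - <<'E'
from h import *
np.set_printoptions(precision=1,suppress=True)
for n in('scene','side'):
    c=cap(n,n+'9.png')[1];a=np.load(n+'0.npz');W0,W1=world(a),world(c)
    P=lambda W,x0,x1,y0,y1,z0,z1:W[(W[...,2]>z0)&(W[...,2]<z1)&(W[...,0]>x0)&(W[...,0]<x1)&(W[...,1]<y1)&(W[...,1]>y0)].mean(0)
    for b in((660,760,-290,-170,60,205),(600,695,-455,-360,50,112),(700,810,200,320,60,98)): print(n,P(W0,*b),P(W1,*b))
    R=np.dstack([(W1[...,:2]-RC)@RR,W1[...,2]]);h=cv2.cvtColor(c['pixels'],cv2.COLOR_RGB2HSV);H,S=h[...,0].astype(int),h[...,1]
    b=(abs(H-115)<10)&(S>150)&(abs(R[...,2]-116)<8)&(abs(R[...,1])<90)&(abs(R[...,0])<120);print('tub',np.percentile(R[b],[1,99],axis=0))
    m=(abs(R[...,0]+100)<7)&(R[...,2]>92)&(R[...,2]<112)&(abs(R[...,1]-20)<60);print('gate top',np.percentile(R[m][:,2],98))
print(manip.observe()['time_s'])
E
```

```text
scene [ 719.4 -211.1  128.6] [ 719.4 -211.1  128.5]
scene [ 657.  -395.2   94.2] [ 656.9 -395.4   94. ]
scene [754.1 247.4  79.7] [754.1 247.3  80. ]
tub [[-60.1 -71.3 109.5]
 [ 85.3  44.3 119.5]]
gate top 104.14418251774775
side [ 700.8 -254.7  131.3] [ 700.8 -254.7  131.1]
side [ 642.1 -423.6   94.4] [ 641.7 -423.5   94.3]
side [752.  240.2  80.4] [751.9 240.1  80.2]
tub [[-66.2 -69.9 109.7]
 [ 78.3  44.  122.8]]
gate top 107.58175150818913
18.2
```

View pics/scene9.png

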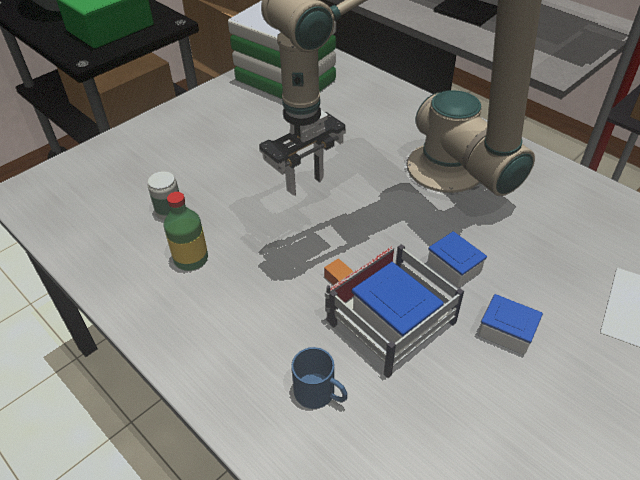

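The scene shows the tub in the rack at (400,295), the gate shut at (365,272) with the wedge under it at (338,270), and the bystanders unmoved. Handing in.

```bash
python3 -c "
from workcell import manip
print(manip.sign_off())"
```

```text
the job is handed in; nothing more can be done
None
```

I pushed the tub back against the stop, shut the gate, drove the wedge under it to the stripe, then released it and backed the arm clear. I handed in at about 18 s of the 67 s; no verdict came back.

**Last checks:**
- **Tub:** its front face measured at rack x ≈ -65 mm, square across its width, right after the push. A last look after the wedge was in, coarser, gave -60 mm from one camera and -66 mm from the other.
- **Gate:** shut to within about 0.5°, which is within the calibration error. Its top edge measured about 104 mm (scene) and 105 mm (wrist) against about 101 mm before, so a lift of roughly 4 mm. The side camera read 107.6 mm, but it reads about 4 mm high on other things too.
- **Wedge:** its tip is at rack x ≈ -22 mm, where -23 mm is the target. The stripe is at the gate's outer face, with only its rear edge still showing before I let go. It stayed in place after release.
- **Bottle, can and mug:** unmoved to within about 0.5 mm.
- **Forces:** the highest reading I saw was about 15 N, well under the limits.

**One thing went wrong on the way:** the gate had drifted about 1.4° open after the first closing. I noticed this with the wedge's thin end already under it but not touching. I set the wedge down there, pressed the gate shut again, checked it, and only then drove the wedge in.

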